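# Draw out the grill's ash tray with the S-hook

## Robot

A 6-joint arm with a two-finger parallel gripper is mounted at the origin on the work surface. World frame = base frame: x ahead of the robot, y to its left, z up, the work surface at z = 0. Lengths are in m, angles in rad, forces in N, time in s.
With the tool pointing down it reaches from about 0.35 to 0.975 m from the base axis. Payload 4.9 kg.
Tool frame: the origin (TCP) lies midway between the tips of the shut fingers; the grasp point (between the pads) lies 19 mm behind it; z points along the fingers, y is the line along which they close (so a half turn about z gives the same grasp; the last joint's range is limited). The gripper opens to 85 mm and grips with 20 to 120 N. Pads are 22 mm wide; open, the fingers measure 114 mm over their backs; the gripper's body (76 mm by 85 mm) begins 54 mm behind the grasp point. The pads swing forward as they close: fully open they stand 13 mm farther back than shut.
Start: joints at [1.018, 0.053, 1.613, -0, 1.476, -0.119], TCP at [0.263, 0.567, 0.231] pointing down, gripper open.
Joint ranges: [-3.01, 3.01], [-1.01, 2.22], [0.06, 2.58], [-1.02, 4.17], [0.09, 2.62], [-3.14, 3.14]. Speed limits (rad/s): [2.57, 2.57, 3.14, 3.14, 3.14, 3.14].

## Interface

Orientations are given as a unit quaternion [w, x, y, z].
In Python, from station import status, viewer, manip gives the robot as it stands.
- The arm moves only by the shell command python3 -m inch 'ROWS'. ROWS is JSON, a list of rows, each an object with "jaw": the opening, from -1 (shut) to 1 (fully open); "travel": the shift along the tool's x, y, z in units of 0.2 m (1.0 is 0.2 m), a list of three; "twist": the turn, a rotation vector about the tool's x, y, z in units of pi/2 rad (1.0 is pi/2 rad), a list of three. In form: [{"jaw": jaw, "travel": [dx, dy, dz], "twist": [wx, wy, wz]}, ...]. A call has 1 to 12 rows; each row is the pose to reach, as a shift and turn from the pose commanded when the call began, along the tool's axes at that moment; what a row does not reach only later rows make up. A row lasts 1/8 s, in which the tool goes at most 62.5 mm and 10.7 degrees, less where a joint would pass 70% of its speed; a pose out of reach is approached as far as the arm can. A call with a number of a shift or a turn outside -1 to 1 is refused whole. A call with a gripper value outside its range is refused whole. The fingers move at their own pace and stop on an object; the grip force is fixed at half the most. Time passes only in rows, so rows that repeat a pose let the fingers close. It gives the time, the measured TCP pose, the force, the opening and the grip force at its end, in the units of the state.
- status.observe(): the state, without advancing time (a new reading comes with each control period).
- viewer.capture(name): name is "scene" or "top"; returns a dict with "frame" (420x560x3 uint8, red, green, blue), "fx", "fy", "cx", "cy" (pixels), "R" (3x3) and "t" (3): a world point X has camera coordinates R X + t. Camera axes: x right, y down, z forward; pixel columns grow to the right and rows downward; lengths in m; the calibration is good to about 2 mm. A picture is of the moment at which its call begins. There is no depth.
- manip.job_done(): hands the job in; it is judged then, once.
The state is a dict: "time": time; "joints": joint angles; "joint_vel": joint speeds; "effort": joint torques, N m; "tcp_pos": TCP position; "orientation": TCP orientation; "contact_force": force on the tool from outside, world axes, zero at the start; "wrist_torque": the same for the moment, N m; "finger_gap": finger opening in m; "gripper_force": force on a finger pad.
Only numpy, scipy, OpenCV 4.12 (cv2) and the standard library are available. Lean on these libraries where they do the work, as an engineer would, in place of code of your own. Each camera call takes 0.05 s, during which the arm holds its last target. There are 200 camera calls.

## Task

Take the S-hook off its stand by its wooden grip, feel for the small hole in the flat tongue of the grill's ash tray and pass the hook's short leg down through it, then use the hook to draw the tray all the way out to its stop. Let go and leave the hook hanging upright in the hole with its grip resting on the tongue. Go gently: never press or tug hard on the tray, do not touch the tray or grill with the gripper, and leave the other things where they are.

Things in the scene. Friction and masses are not known exactly. Their poses are not given: they have to be found in the camera images.
- grill: Fixed charcoal grill of dark sheet steel, 340 wide (y) x 260 deep x 150 mm tall. Origin at bench level under the middle of its front face; x points from the face into the grill, z up. Its aluminium ash tray slides out of the face along the grill's -x. From the tray's front a flat level tongue sticks out, 68 mm wide, 4 thick, top 90 mm above the bench, reaching 88 mm ahead of the face with the tray shut.
- ash_tray (a joint): How far the ash tray is drawn out along the grill's -x, in m: 0 shut, 0.110 at its outer stop. Starts 0 to 15 mm out; takes about 4 N to slide and stays where left. The tray also has side play: it and its tongue stand, unmeasured, up to 13 mm left or right of the grill's middle, and take about 10 N to shift sideways.
- tray_eye (a point): Point moving in and out with the tray, axes as the grill's, at the height of the tongue's top and at the hole's centre in x, but always on the grill's middle plane: the hole's true centre is 0 to 13 mm to its +y or -y (side play; find it by feel or sight). The one upright hole, on the tongue's centre line, is 14 mm (x) by 10 mm (y), 65 mm ahead of the face when shut, 16 mm of tongue before it.
- hook: Steel S-hook, 6 mm wire, about 60 g, upper bend set in a pale wooden grip block 50 (x) by 12 (y) by 36 mm (z), taken across its 12 mm. Origin in the block's underside, between short leg (axis x +13 mm) and long shank (x -17 mm); block from x -20 to +30 mm, z 0 to 36. Shank runs into the lower bend, which opens upward on the -x side, out to x -38 mm, down to z -50 mm.
- hook_tip (a point): Round free end of the hook's short 6 mm leg: 13 mm in x and -24 mm in z from the hook's origin. Axes as the hook's.
- hook_stand: Fixed dark wooden stand: base 100 by 80 by 12 mm with an upright 15 mm (x) by 50 mm (y), top 95 mm above the bench. Origin at the base's centre on the bench. At the start the hook sits astride the upright, its block's underside on the upright's top, a leg on either side, hook axes along the stand's within 2 degrees.
- mortar: Pale clay mortar, 144 mm across, 125 mm tall, origin at the centre of its foot. Bystander.
- pestle: Wooden pestle lying down, 195 mm long along its x, 40 mm thick, origin under its middle. It lies across the mortar's rim. Bystander.
- rice_pot: Aluminium sticky rice pot, 200 mm across, 165 mm tall, origin at the centre of its foot. Bystander.
- colander: Green plastic colander, 230 mm across, 90 mm tall, origin at the centre of its foot. Bystander.
- ladle: Stainless ladle lying down, 345 mm long along its x, bowl 90 mm across at +x, 32 mm tall, origin under its middle. It lies across the colander's rim. Bystander.
There are look-alikes about, which are no part of the job. What is meant by the hook is not green or orange, and is the smaller of those in its own colour.

How it is judged:
On the way, in this order (a step that is already met when the one before it is completed fails the run):
1. the hook is lifted clear of its stand in the gripper (z of hook in the frame of hook_stand above 0.125 m and contact force between hook and the fingers above 1 N), for 0.1 s.
2. the held hook's short leg is through the hole, with the tray still less than 35 mm out (x of hook_tip in the frame of tray_eye between -0.0085 and 0.0085 m and y of hook_tip in the frame of tray_eye between -0.0185 and 0.0185 m and z of hook_tip in the frame of tray_eye between -0.035 and -0.01 m and angle between hook's own z axis and vertical below 0.45 rad and contact force between hook and the fingers above 1 N and value of joint ash_tray below 0.035 m), for 0.1 s.
3. the tray is drawn out to within 5 mm of its stop by the held hook, its leg through the hole (x of hook_tip in the frame of tray_eye between -0.0085 and 0.0085 m and y of hook_tip in the frame of tray_eye between -0.0185 and 0.0185 m and z of hook_tip in the frame of tray_eye between -0.035 and -0.01 m and angle between hook's own z axis and vertical below 0.45 rad and contact force between hook and the fingers above 1 N and value of joint ash_tray above 0.105 m), for 0.1 s.
At the end, for the whole second after the job is handed in: Ash tray within 5 mm of its stop (0.105 m or more). Hook released and at rest, short leg down through the hole: tip 10 to 35 mm below the tongue's top, within 8.5 mm in x and 18.5 mm in y of tray_eye; leaning under 0.45 rad; grip's underside within 6 mm of the tongue's top (x of hook_tip in the frame of tray_eye between -0.0085 and 0.0085 m and y of hook_tip in the frame of tray_eye between -0.0185 and 0.0185 m and z of hook_tip in the frame of tray_eye between -0.035 and -0.01 m and angle between hook's own z axis and vertical below 0.45 rad and z of hook in the frame of tray_eye between -0.006 and 0.006 m and value of joint ash_tray above 0.105 m and linear speed of hook below 0.02 m/s and angular speed of hook below 0.3 rad/s and velocity of joint ash_tray below 0.01 m/s and contact force between hook and the fingers below 0.05 N); the robot touches nothing.
It fails at once if the hook presses or tugs on the grill or its tray with more than 35 N (contact force between hook and grill above 35 N).
It fails at once if the gripper's fingers or the arm touch the grill or its tray with more than 2 N (contact force between any of the fingers, the arm and grill above 2 N).
It fails at once if one of the other things is moved more than 20 mm or tipped more than 0.3 rad (distance of any of mortar, pestle, rice_pot, colander, ladle from where it was at the start of the episode above 0.02 m or angle between any of mortar, pestle, rice_pot, colander, ladle's own z axis and vertical above 0.3 rad).
It also fails if it takes over 72 s, if anything falls off the work surface, if the arm or the gripper's body presses on something with over 40 N, if the wrist force passes 120 N, or if a joint passes its speed limit or range.

## Working session

There is one attempt and no reset: what is moved stays moved. The work goes in short steps, Python scripts to look and compute and a shell command to move; the robot and the scene stay as the last step left them, time stands still between calls to the robot, and variables do not carry over. Pictures are saved under pics/ and viewed, at most 10 in all, crops included, and the job is handed in when it is done.

```bash
mkdir -p pics; ls; python3 - <<'E'
from station import status, viewer
import cv2
for n in("scene","top"):
    c=viewer.capture(n); cv2.imwrite(f"pics/{n}0.png",cv2.cvtColor(c["frame"],cv2.COLOR_RGB2BGR))
    print(n,c["fx"],c["fy"],c["cx"],c["cy"],c["R"],c["t"])
print(status.observe())
E
```

```text
pics
scene 445.34366360930323 445.34366360930323 280.8013029520461 213.08588906190573 [[ 0.97080758 -0.23981559  0.00459695]
 [-0.14368869 -0.59680429 -0.78941637]
 [ 0.19205783  0.76571086 -0.61384091]] [-0.49938241  0.17275535  1.23526797]
top 536.3509618101647 536.3509618101647 278.3791115726379 206.501312549192 [[-0.02799027 -0.99953519  0.012081  ]
 [-0.98993516  0.02604012 -0.13910535]
 [ 0.1387261  -0.015853   -0.99020389]] [0.00467876 0.50489202 1.95344473]
{'time': 0.1, 'joints': array([ 1.01801220e+00,  5.32977232e-02,  1.61418697e+00,  3.20916473e-05,
        1.47601348e+00, -1.19034472e-01]), 'joint_vel': array([-1.32009383e-05, -1.23035389e-03, -3.41313332e-03, -3.80763350e-06,
        6.00879068e-04, -2.25809427e-04]), 'effort': array([ 1.42542967e-04, -3.94908893e+01, -3.71362317e+01, -1.25904958e-04,
        4.00854828e-03, -7.09411580e-06]), 'tcp_pos': array([0.26237735, 0.56662112, 0.23016362]), 'orientation': array([-3.29135700e-04,  2.15180115e-01,  9.76573914e-01, -8.94245843e-04]), 'contact_force': array([-0.26173107,  0.74341703, -0.00772711]), 'wrist_torque': array([ 0.0085756 ,  0.03907529, -0.00468832]), 'gripper_force': 0.0, 'finger_gap': 0.08520414505269751}
```

View pics/scene0.png

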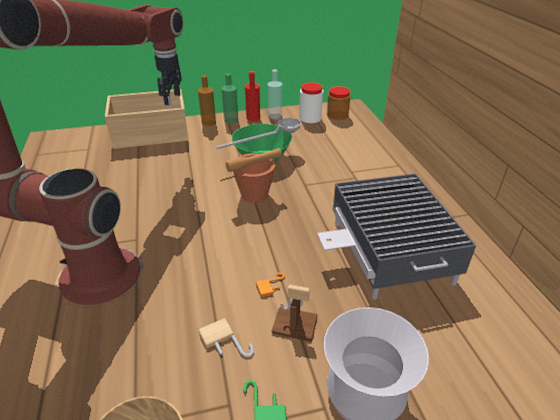

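View pics/top0.png

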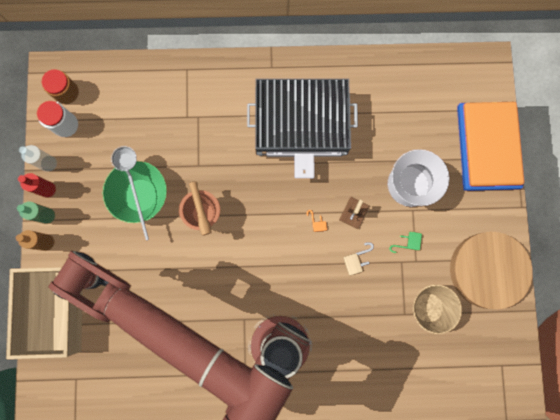

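The pale hook sits on the dark stand, at (356,208) in the top view and (298,293) in the scene view. The tongue is at about (305,167) in top and (338,240) in scene. I'll enlarge both.

```bash
python3 - <<'E'
import cv2,numpy as np
a=cv2.imread("pics/scene0.png");b=cv2.imread("pics/top0.png")
def c(im,x,y,w,h,s): return cv2.resize(im[y:y+h,x:x+w],(w*s,h*s),interpolation=cv2.INTER_CUBIC)
L=np.hstack([c(a,268,272,50,38,8)[:300],c(b,335,190,50,38,8)[:300]])
M=np.hstack([c(a,310,225,50,38,8)[:300],c(b,280,147,50,38,8)[:300]])
cv2.imwrite("pics/crop1.png",np.vstack([L,M]))
E
```

```text
(no output)
```

View pics/crop1.png

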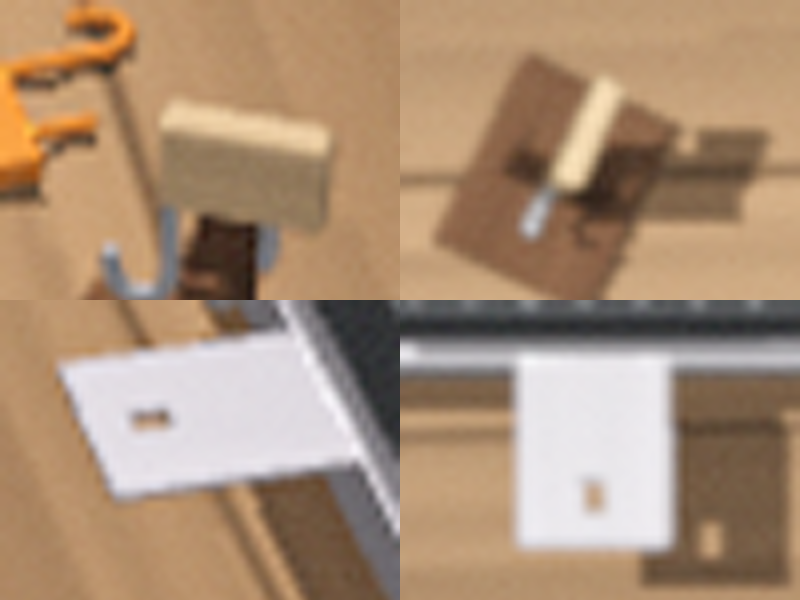

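Crop reading: the block's bend side faces the robot and the hole shows in both views. In crop pixels the hole centre is about (594,496) in top and (152,418) in scene. Next I measure by masks.

```bash
cat > h.py <<'E'
import numpy as np,cv2
from station import viewer
def ray(c,p,z):
    d=c["R"].T@np.array([(p[0]-c["cx"])/c["fx"],(p[1]-c["cy"])/c["fy"],1]); o=-c["R"].T@c["t"]
    return o+d*(z-o[2])/d[2]
def tri(c1,p1,c2,p2):
    A=[];b=[]
    for c,p in((c1,p1),(c2,p2)):
        for k,(f,cc) in enumerate(((c["fx"],c["cx"]),(c["fy"],c["cy"]))):
            q=(p[k]-cc)/f; A.append(q*c["R"][2]-c["R"][k]); b.append(c["t"][k]-q*c["t"][2])
    s=np.linalg.lstsq(np.array(A),np.array(b),rcond=None); return s[0],s[1]
def blob(m,near):
    n,l,st,ce=cv2.connectedComponentsWithStats(m.astype(np.uint8)); y,x=near
    return l==l[y,x]
def cr(p,o): return ((p[0]+.5)/8+o[0]-.5,(p[1]+.5)/8+o[1]-.5)
E
python3 - <<'E'
from h import *
S=viewer.capture("scene");T=viewer.capture("top")
print("campos",-S["R"].T@S["t"],-T["R"].T@T["t"])
f=T["frame"].astype(int)
# tongue: white in top, subpixel via 8x upsample
def up(c,x,y,w,h): return cv2.resize(c["frame"][y:y+h,x:x+w],(w*8,h*8),interpolation=cv2.INTER_CUBIC).astype(int)
u=up(T,280,147,50,38); m=(u.min(2)>165)
m[:70]=0
n,l,st,ce=cv2.connectedComponentsWithStats(m.astype(np.uint8)); l=(l==1+np.argmax(st[1:,4]))
cs,h=cv2.findContours(l.astype(np.uint8),cv2.RETR_CCOMP,cv2.CHAIN_APPROX_NONE)
for k,c in enumerate(cs):
    if len(c)<30: continue
    r=cv2.minAreaRect(c); bx=[ray(T,cr(p,(280,147)),.09) for p in cv2.boxPoints(r)]
    print(h[0][k][3],r,np.round(bx,4).tolist(),"c",ray(T,cr(r[0],(280,147)),.09))
print("tri hole",tri(T,cr((594,496),(280,147)),S,cr((152,418),(310,225))))
# block top
for n,C,o in(("top",T,(335,190)),("scene",S,(268,272))):
    u=up(C,*o,50,38); m=(u[...,0]>190)&(u[...,0]-u[...,2]>35)&(u[...,2]<190)&(u[...,1]>170)
    n_,l,st,ce=cv2.connectedComponentsWithStats(m.astype(np.uint8)); l=(l==1+np.argmax(st[1:,4]))
    r=cv2.minAreaRect(np.argwhere(l)[:,::-1].astype(np.float32))
    print(n,r); print(np.round([ray(C,cr(p,o),.131) for p in cv2.boxPoints(r)],4).tolist(), ray(C,cr(r[0],o),.131))
print("scene corners",[ray(S,cr(p,(268,272)),.131).round(4).tolist() for p in((163,125),(177,99),(331,130),(325,155))])
print("stand base",[ray(T,cr((p[0]-400,p[1]),(335,190)),.012).round(4).tolist() for p in((530,52),(682,127),(610,305),(435,240))])
print("grill face line",[ray(T,p,.15).round(4).tolist() for p in((257,152),(350,152))])
E
```

```text
campos [ 0.27238432 -0.96251666  0.89692955] [0.22894756 0.0224971  2.00448523]
-1 ((192.99998474121094, 159.99996948242188), (179.99996948242188, 157.99996948242188), 90.0) [[0.6845, -0.0698, 0.09], [0.6827, -0.1421, 0.09], [0.5991, -0.139, 0.09], [0.6009, -0.0672, 0.09]] c [ 0.64168719 -0.10449269  0.09      ]
0 ((194.0, 197.0), (16.0, 24.0), 0.0) [[0.619, -0.1005, 0.09], [0.6302, -0.1009, 0.09], [0.63, -0.1082, 0.09], [0.6188, -0.1078, 0.09]] c [ 0.62450257 -0.10435411  0.09      ]
tri hole (array([ 0.51590574, -0.28171479,  0.14424268]), array([0.00339937]))
top ((306.0, 288.0), (30.0, 186.0), 90.0)
[[0.4227, -0.2971, 0.131], [0.4205, -0.379, 0.131], [0.4073, -0.3783, 0.131], [0.4095, -0.2964, 0.131]] [ 0.41500363 -0.33768791  0.131     ]
scene ((244.152099609375, 125.61714172363281), (170.47531127929688, 31.580656051635742), 9.533231735229492)
[[0.4595, -0.2818, 0.131], [0.464, -0.2704, 0.131], [0.5084, -0.2926, 0.131], [0.5035, -0.3037, 0.131]] [ 0.48391619 -0.28719827  0.131     ]
scene corners [[0.4612, -0.2814, 0.131], [0.4677, -0.2726, 0.131], [0.5078, -0.2947, 0.131], [0.5034, -0.3035, 0.131]]
stand base [[0.5406, -0.2834, 0.012], [0.5031, -0.3533, 0.012], [0.4201, -0.3152, 0.012], [0.4528, -0.2347, 0.012]]
grill face line [[0.6855, 0.063, 0.15], [0.6773, -0.2667, 0.15]]
```

```bash
python3 - <<'E'
from h import *
S=viewer.capture("scene");T=viewer.capture("top")
print("tri hole",tri(T,cr((194,496-300),(280,147)),S,cr((152,418-300),(310,225))))
print("hole scene", ray(S,cr((152,118),(310,225)),.09))
f=T["frame"][190:228,335:385]; u=cv2.resize(f,(400,304),interpolation=cv2.INTER_CUBIC).astype(int)
print(u[130,190],u[100,205],u[250,20])
m=(u[...,0]>205)&(u[...,1]>180)
m[:60]=0;m[205:]=0;m[:,:140]=0;m[:,240:]=0
n_,l,st,ce=cv2.connectedComponentsWithStats(m.astype(np.uint8)); l=(l==1+np.argmax(st[1:,4]))
r=cv2.minAreaRect(np.argwhere(l)[:,::-1].astype(np.float32)); print(r)
P=np.array([ray(T,cr(p,(335,190)),.131) for p in cv2.boxPoints(r)]);print(P.round(4).tolist(),P.mean(0))
for i in(0,1):
    d=P[i+1]-P[i];print(np.linalg.norm(d),np.degrees(np.arctan2(d[1],d[0])))
# stand base by mask
b=cv2.imread("pics/top0.png")
B=np.array([ray(T,cr(p,(335,190)),.012)[:2] for p in((130,52),(282,127),(210,305),(35,240))])
print(B.round(4).tolist(),B.mean(0))
for i in range(4):
    d=B[(i+1)%4]-B[i];print(np.linalg.norm(d).round(4),np.degrees(np.arctan2(d[1],d[0])))
E
```

```text
tri hole (array([ 0.62356562, -0.10400542,  0.09326762]), array([1.04909043e-06]))
hole scene [ 0.6242323  -0.10054556  0.09      ]
[244 219 181] [245 219 181] [206 169 132]
((188.42684936523438, 130.65853881835938), (27.727684020996094, 112.86634063720703), 24.77513885498047)
[[0.4664, -0.2723, 0.131], [0.5115, -0.2955, 0.131], [0.506, -0.3064, 0.131], [0.4609, -0.2832, 0.131]] [ 0.48621226 -0.28933407  0.131     ]
0.05073688654628538 -27.135771131571023
0.01220713375805689 -116.72456598345069
[[0.5406, -0.2834], [0.5031, -0.3533], [0.4201, -0.3152], [0.4528, -0.2347]] [ 0.47913139 -0.29663392]
0.0793 -118.24051268336758
0.0913 155.38164738964971
0.0869 67.88699270752379
0.1004 -28.997180811473868
```

```bash
cat >> h.py <<'E'
from scipy.spatial.transform import Rotation as Ro
from station import status
def togo(p,yaw):
    "shift (0.2 m) and twist (90 deg) in tool axes to TCP p, tool pointing down, tool x at world yaw deg"
    s=status.observe(); q=s["orientation"]; R=Ro.from_quat([*q[1:],q[0]])
    c,n=np.cos(np.radians(yaw)),np.sin(np.radians(yaw))
    G=Ro.from_matrix(np.array([[c,n,0],[n,-c,0],[0,0,-1]]))
    print("t",round(s["time"],2),"at",s["tcp_pos"].round(4),"F",s["contact_force"].round(1),"gap",s["finger_gap"].round(4),"go",(R.inv().apply(np.array(p)-s["tcp_pos"])/.2).round(3),"tw",((R.inv()*G).as_rotvec()/(np.pi/2)).round(3))
E
python3 -m inch '[{"jaw":1,"travel":[0,0,-0.4],"twist":[0,0,0]},{"jaw":1,"travel":[-0.1,-0.1,-0.7],"twist":[0,0,0]},{"jaw":1,"travel":[-0.4,-0.5,-0.7],"twist":[0,0,0]},{"jaw":1,"travel":[-0.65,-0.8,-0.7],"twist":[0,0,0]},{"jaw":1,"travel":[-0.75,-0.95,-0.7],"twist":[0,0,0]},{"jaw":1,"travel":[-0.75,-0.95,-0.7],"twist":[0,0,0]}]'
python3 -c "from h import *;togo((.4855,-.2885,.20),153)"
```

```text
time: 1.05
tcp_pos: [0.3192, 0.3294, 0.3719]
orientation: [0.001, 0.216, 0.976, 0.0]
contact_force: [-0.0, 0.5, 0.6]
finger_gap: 0.0857
gripper_force: 0.0Traceback (most recent call last):
  File "<string>", line 1, in <module>
    from h import *;togo((.4855,-.2885,.20),153)
                    ~~~~^^^^^^^^^^^^^^^^^^^^^^^^
  File "h.py", line 23, in togo
    print("t",round(s["time"],2),"at",s["tcp_pos"].round(4),"F",s["contact_force"].round(1),"gap",s["finger_gap"].round(4),"go",(R.inv().apply(np.array(p)-s["tcp_pos"])/.2).round(3),"tw",((R.inv()*G).as_rotvec()/(np.pi/2)).round(3))
                                                                                                  ^^^^^^^^^^^^^^^^^^^^^
AttributeError: 'float' object has no attribute 'round'
```

```bash
sed -i 's/s\["finger_gap"\].round(4)/round(s["finger_gap"],4)/' h.py
python3 -m inch '[{"jaw":1,"travel":[-0.2,-0.24,0],"twist":[0,0,0]},{"jaw":1,"travel":[-0.4,-0.48,0],"twist":[0,0,0]},{"jaw":1,"travel":[-0.6,-0.72,0],"twist":[0,0,0]},{"jaw":1,"travel":[-0.8,-0.96,0],"twist":[0,0,0]},{"jaw":1,"travel":[-0.8,-0.96,0],"twist":[0,0,0]}]'
python3 -m inch '[{"jaw":1,"travel":[-0.2,-0.24,0],"twist":[0,0,0]},{"jaw":1,"travel":[-0.4,-0.48,0],"twist":[0,0,0]},{"jaw":1,"travel":[-0.6,-0.72,0],"twist":[0,0,0]},{"jaw":1,"travel":[-0.8,-0.96,0],"twist":[0,0,0]},{"jaw":1,"travel":[-0.8,-0.96,0],"twist":[0,0,0]},{"jaw":1,"travel":[-0.8,-0.96,0],"twist":[0,0,0]}]'
python3 -c "from h import *;togo((.4855,-.2885,.20),153)"
```

```text
time: 1.68
tcp_pos: [0.3841, 0.0864, 0.3712]
orientation: [0.0, 0.22, 0.976, -0.0]
contact_force: [-0.1, -0.1, -0.5]
finger_gap: 0.0856
gripper_force: 0.0
time: 2.42
tcp_pos: [0.4482, -0.1502, 0.3712]
orientation: [-0.0, 0.215, 0.977, 0.0]
contact_force: [-0.7, -0.5, -0.1]
finger_gap: 0.0857
gripper_force: 0.0
t 2.42 at [ 0.4482 -0.1502  0.3712] F [-0.7 -0.5 -0.1] gap 0.0857 go [-0.46  -0.55   0.855] tw [ 0.    -0.     0.025]
```

```bash

python3 -m inch '[{"jaw":0,"travel":[-0.23,-0.27,0],"twist":[0,0,0.02]},{"jaw":0,"travel":[-0.46,-0.55,0.2],"twist":[0,0,0.025]},{"jaw":0,"travel":[-0.46,-0.55,0.5],"twist":[0,0,0.025]},{"jaw":0,"travel":[-0.46,-0.55,0.8],"twist":[0,0,0.025]},{"jaw":0,"travel":[-0.46,-0.55,0.855],"twist":[0,0,0.025]},{"jaw":0,"travel":[-0.46,-0.55,0.855],"twist":[0,0,0.025]},{"jaw":0,"travel":[-0.46,-0.55,0.855],"twist":[0,0,0.025]}]'
python3 - <<'E'
from h import *
togo((.4855,-.2885,.107),153)
a=viewer.capture("scene")["frame"][180:330,200:400];b=viewer.capture("top")["frame"][150:300,280:480]
im=np.hstack([cv2.resize(x,(400,300),interpolation=cv2.INTER_CUBIC) for x in(a,b)])
cv2.imwrite("pics/c2.png",im[...,::-1])
E
```

```text
time: 3.3
tcp_pos: [0.4865, -0.2891, 0.2027]
orientation: [0.002, 0.233, 0.972, -0.001]
contact_force: [0.3, -0.2, 0.6]
finger_gap: 0.0424
gripper_force: 0.0
t 3.3 at [ 0.4865 -0.2891  0.2027] F [ 0.3 -0.2  0.6] gap 0.0424 go [0.007 0.001 0.478] tw [-0.     0.002  0.   ]
```

View pics/c2.png

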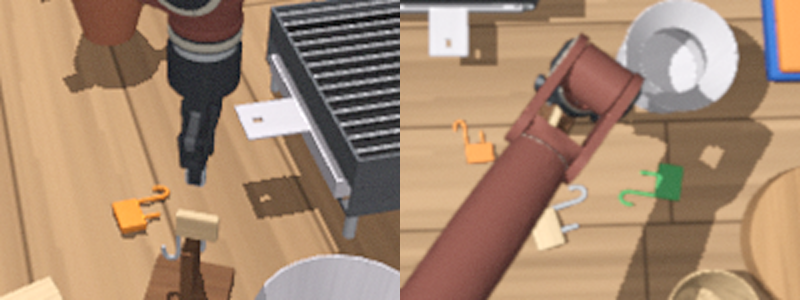

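The gripper is right above the block (scene crop: fingertips at (197,180), block at (197,222)). I'll descend and grip.

```bash

python3 -m inch '[{"jaw":0,"travel":[0.005,0,0.15],"twist":[0,0,0]},{"jaw":0,"travel":[0.005,0,0.3],"twist":[0,0,0]},{"jaw":0,"travel":[0.005,0,0.4],"twist":[0,0,0]},{"jaw":0,"travel":[0.005,0,0.48],"twist":[0,0,0]},{"jaw":0,"travel":[0.005,0,0.48],"twist":[0,0,0]},{"jaw":-1,"travel":[0.005,0,0.48],"twist":[0,0,0]},{"jaw":-1,"travel":[0.005,0,0.48],"twist":[0,0,0]},{"jaw":-1,"travel":[0.005,0,0.48],"twist":[0,0,0]},{"jaw":-1,"travel":[0.005,0,0.48],"twist":[0,0,0]},{"jaw":-1,"travel":[0.005,0,0.48],"twist":[0,0,0]}]'
python3 -c "from h import *;togo((.4855,-.2885,.197),153)"
```

```text
time: 4.65
tcp_pos: [0.485, -0.29, 0.1057]
orientation: [0.001, 0.234, 0.972, -0.001]
contact_force: [-0.2, -0.5, 5.8]
finger_gap: 0.011
gripper_force: 59.8
t 4.65 at [ 0.485  -0.29    0.1057] F [-0.2 -0.5  5.8] gap 0.011 go [ 0.     0.007 -0.456] tw [-0.     0.002 -0.001]
```

```bash

python3 -m inch '[{"jaw":-1,"travel":[0,0,-0.1],"twist":[0,0,0]},{"jaw":-1,"travel":[0,0,-0.25],"twist":[0,0,0]},{"jaw":-1,"travel":[0,0,-0.45],"twist":[0,0,0]},{"jaw":-1,"travel":[0,0,-0.6],"twist":[0,0,0]},{"jaw":-1,"travel":[0,0,-0.6],"twist":[0,0,0]},{"jaw":-1,"travel":[0,0,-0.6],"twist":[0,0,0]}]'
python3 -c "from h import *;togo((.6165,-.104,.19),178.5)"
```

```text
time: 5.4
tcp_pos: [0.4837, -0.2888, 0.2231]
orientation: [-0.001, 0.234, 0.972, 0.0]
contact_force: [0.0, -0.2, -1.5]
finger_gap: 0.011
gripper_force: 59.1
t 5.4 at [ 0.4837 -0.2888  0.2231] F [ 0.  -0.2 -1.5] gap 0.011 go [-0.17   1.125  0.166] tw [ 0.    -0.001 -0.284]
```

```bash

python3 -m inch '[{"jaw":-1,"travel":[0,0.2,0],"twist":[0,0,-0.08]},{"jaw":-1,"travel":[-0.05,0.45,0],"twist":[0,0,-0.17]},{"jaw":-1,"travel":[-0.1,0.7,0],"twist":[0,0,-0.24]},{"jaw":-1,"travel":[-0.12,0.9,0],"twist":[0,0,-0.284]},{"jaw":-1,"travel":[-0.12,0.95,0],"twist":[0,0,-0.284]},{"jaw":-1,"travel":[-0.12,0.95,0],"twist":[0,0,-0.284]},{"jaw":-1,"travel":[-0.12,0.95,0],"twist":[0,0,-0.284]}]'
python3 -c "from h import *;togo((.6165,-.104,.155),178.5)"
```

```text
time: 6.28
tcp_pos: [0.5914, -0.132, 0.2235]
orientation: [-0.001, 0.014, 1.0, -0.0]
contact_force: [-0.1, 0.6, -0.8]
finger_gap: 0.0111
gripper_force: 59.2
t 6.28 at [ 0.5914 -0.132   0.2235] F [-0.1  0.6 -0.8] gap 0.0111 go [-0.122  0.144  0.342] tw [-0.    -0.001 -0.001]
```

```bash

python3 -m inch '[{"jaw":-1,"travel":[-0.12,0.14,0.1],"twist":[0,0,0]},{"jaw":-1,"travel":[-0.12,0.14,0.25],"twist":[0,0,0]},{"jaw":-1,"travel":[-0.12,0.14,0.34],"twist":[0,0,0]},{"jaw":-1,"travel":[-0.12,0.14,0.34],"twist":[0,0,0]},{"jaw":-1,"travel":[-0.12,0.14,0.34],"twist":[0,0,0]}]'
python3 - <<'E'
from h import *
togo((.6165,-.104,.155),178.5)
a=viewer.capture("scene")["frame"][190:265,290:390];b=viewer.capture("top")["frame"][130:205,255:355]
cv2.imwrite("pics/c3.png",np.hstack([cv2.resize(a,(800,600),interpolation=cv2.INTER_CUBIC)])[...,::-1])
cv2.imwrite("pics/c3t.png",cv2.resize(b,(400,300))[...,::-1])
E
```

```text
time: 6.9
tcp_pos: [0.6173, -0.1045, 0.1576]
orientation: [0.001, 0.014, 1.0, -0.0]
contact_force: [0.5, 1.0, 0.2]
finger_gap: 0.0109
gripper_force: 59.2
t 6.9 at [ 0.6173 -0.1045  0.1576] F [0.5 1.  0.2] gap 0.0109 go [0.004 0.003 0.013] tw [-0.     0.001 -0.001]
```

View pics/c3.png

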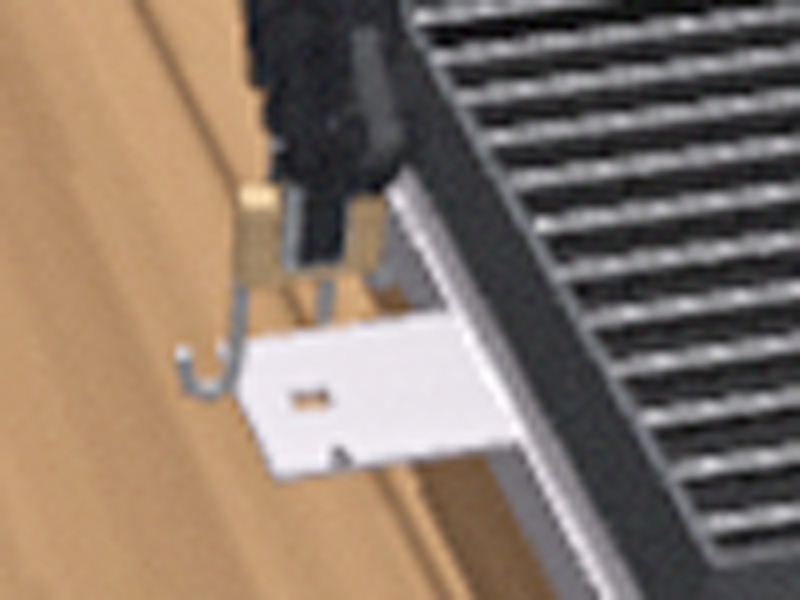

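```bash
python3 - <<'E'
from h import *
S=viewer.capture("scene")
def pr(X):
    c=S["R"]@np.array(X)+S["t"]; return (((S["fx"]*c[0]/c[2]+S["cx"])+.5-290)*8-.5,((S["fy"]*c[1]/c[2]+S["cy"])+.5-190)*8-.5)
p=np.array([.6173,-.1045,.1576]);y=np.radians(-1.5);ex=np.array([np.cos(y),np.sin(y),0]);ey=np.array([-ex[1],ex[0],0])
P=lambda x,yy,z:np.round(pr(p+ex*(x-.005)+ey*yy+np.array([0,0,z-.0107])),0)
print("tip",P(.013,0,-.024),"leg z-10",P(.013,0,-.010),"corner b",P(-.02,-.006,0),P(.03,-.006,0),"top left",P(-.02,-.006,.036),"bend bottom",P(-.0275,0,-.05),"tip end bendx-35",P(-.035,0,-.03))
print("hole",np.round(pr([.6245,-.1044,.09])),np.round(pr([.6245+.005,-.1044,.09])),np.round(pr([.6245,-.1044+.005,.09])))
E
```

```text
tip [326. 332.] leg z-10 [329. 300.] corner b [241. 301.] [386. 281.] top left [247. 216.] bend bottom [206. 407.] tip end bendx-35 [188. 365.]
hole [316. 405.] [330. 403.] [312. 396.]
```

View pics/c3t.png

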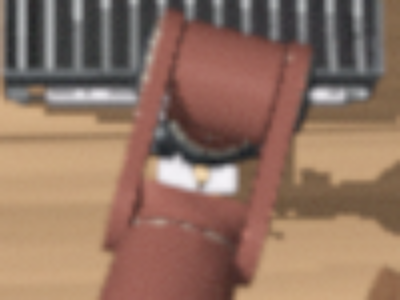

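```bash

python3 -m inch '[{"jaw":-1,"travel":[0.004,0,0.07],"twist":[0,0,0]},{"jaw":-1,"travel":[0.004,0,0.13],"twist":[0,0,0]},{"jaw":-1,"travel":[0.004,0,0.145],"twist":[0,0,0]},{"jaw":-1,"travel":[0.004,0,0.145],"twist":[0,0,0]},{"jaw":-1,"travel":[0.004,0,0.145],"twist":[0,0,0]},{"jaw":-1,"travel":[0.004,0,0.145],"twist":[0,0,0]}]'
python3 - <<'E'
from h import *
togo((.6165,-.104,.125),178.5)
a=viewer.capture("scene")["frame"][215:260,310:370]
cv2.imwrite("pics/c4.png",cv2.resize(a,(780,585),interpolation=cv2.INTER_CUBIC)[...,::-1])
E
```

```text
time: 7.8
tcp_pos: [0.6165, -0.1039, 0.1279]
orientation: [0.0, 0.013, 1.0, -0.0]
contact_force: [-1.1, -0.5, -0.6]
finger_gap: 0.0108
gripper_force: 59.2
t 7.8 at [ 0.6165 -0.1039  0.1279] F [-1.1 -0.5 -0.6] gap 0.0108 go [-0.    -0.001  0.014] tw [-0.     0.001 -0.001]
```

View pics/c4.png

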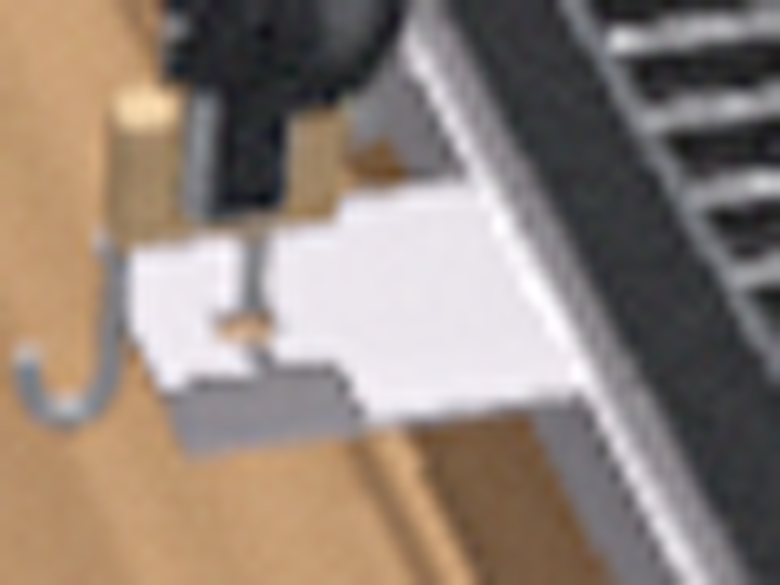

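```bash
python3 - <<'E'
from h import *
S=viewer.capture("scene");g=S["frame"].astype(int)
ref=cv2.imread("pics/scene0.png")[...,::-1].astype(int)
print("now R-chan");print(g[231:244,322:336,0])
print("now blue");print(g[231:244,322:336,2])
print("ref R");print(ref[233:244,322:336,0])
print("ref B");print(ref[233:244,322:336,2])
E
```

```text
now R-chan
[[160 147 137 116  74  73  80 102 104 128 155 159 155 168]
 [159 159 151 147 135 135 134 139 148 183 190 200 204 215]
 [177 173 183 189 204 213 172 134 159 218 226 236 238 236]
 [219 217 224 226 237 244 195 129 169 229 239 238 236 236]
 [240 239 240 238 238 243 188 124 180 233 237 236 235 236]
 [238 237 236 237 238 244 182 115 199 232 236 236 235 237]
 [239 238 239 238 240 245 185 119 189 232 239 235 236 235]
 [238 238 238 234 223 221 167 118 159 229 239 236 236 236]
 [240 238 239 232 195 166 167 161 143 209 233 236 236 235]
 [238 238 238 239 210 195 207 193 185 204 229 236 235 234]
 [239 237 236 237 231 225 208 168 184 231 241 239 238 240]
 [235 238 239 239 241 243 218 159 132 203 217 217 215 213]
 [230 244 226 217 218 217 220 176 132 137 133 134 134 133]]
now blue
[[102  97 129 121  83  77  79  86  84  96  99  97  93 129]
 [100  96 110 127 105 103 105 111 122 161 169 189 195 208]
 [141 141 162 171 190 203 157 119 150 216 227 238 242 239]
 [213 214 224 226 238 246 198 133 172 231 240 239 237 237]
 [243 241 241 240 239 244 190 126 182 233 238 237 237 237]
 [239 239 238 238
[... 1067 characters left out ...]
27 226 228 227 226 227 226 226 227 226 227]]
ref B
[[233 233 233 232 230 229 229 229 227 228 227 227 226 226]
 [230 228 230 229 228 227 226 227 226 226 226 226 225 226]
 [228 229 227 226 227 227 227 226 227 226 224 227 227 224]
 [227 229 228 228 227 228 229 229 228 227 227 226 225 227]
 [229 229 227 228 229 230 230 228 224 227 227 227 227 226]
 [229 228 228 224 216 209 213 200 191 221 229 227 227 227]
 [228 229 229 223 181 135 133 124 101 195 223 227 226 226]
 [230 228 230 231 183 131 134 137 134 187 223 227 224 226]
 [230 229 227 230 212 194 203 206 206 223 230 226 227 227]
 [228 229 227 227 229 230 231 230 227 228 227 226 227 227]
 [220 232 229 228 228 229 229 228 228 228 228 229 228 228]]
```

The leg axis (column 328.9) lines up with the hole (column 328.6, row 239.6). I'll lower gently and watch the force.

```bash

python3 -m inch '[{"jaw":-1,"travel":[0.001,-0.003,0.005],"twist":[0,0,0]},{"jaw":-1,"travel":[0.001,-0.003,0.01],"twist":[0,0,0]},{"jaw":-1,"travel":[0.001,-0.003,0.015],"twist":[0,0,0]},{"jaw":-1,"travel":[0.001,-0.003,0.02],"twist":[0,0,0]},{"jaw":-1,"travel":[0.001,-0.003,0.02],"twist":[0,0,0]},{"jaw":-1,"travel":[0.001,-0.003,0.02],"twist":[0,0,0]}]'
python3 -m inch '[{"jaw":-1,"travel":[0,0,0.003],"twist":[0,0,0]},{"jaw":-1,"travel":[0,0,0.006],"twist":[0,0,0]},{"jaw":-1,"travel":[0,0,0.006],"twist":[0,0,0]},{"jaw":-1,"travel":[0,0,0.006],"twist":[0,0,0]}]'
```

```text
time: 8.65
tcp_pos: [0.6159, -0.1044, 0.1233]
orientation: [0.0, 0.013, 1.0, -0.0]
contact_force: [0.5, -1.3, -1.0]
finger_gap: 0.0107
gripper_force: 59.2
time: 9.15
tcp_pos: [0.6159, -0.1043, 0.1221]
orientation: [-0.0, 0.013, 1.0, -0.0]
contact_force: [0.7, 0.2, -0.8]
finger_gap: 0.0108
gripper_force: 59.2
```

```bash

python3 -m inch '[{"jaw":-1,"travel":[0,0,0.005],"twist":[0,0,0]},{"jaw":-1,"travel":[0,0,0.01],"twist":[0,0,0]},{"jaw":-1,"travel":[0,0,0.015],"twist":[0,0,0]},{"jaw":-1,"travel":[0,0,0.015],"twist":[0,0,0]},{"jaw":-1,"travel":[0,0,0.015],"twist":[0,0,0]}]'
python3 -m inch '[{"jaw":-1,"travel":[0,0,0.005],"twist":[0,0,0]},{"jaw":-1,"travel":[0,0,0.01],"twist":[0,0,0]},{"jaw":-1,"travel":[0,0,0.015],"twist":[0,0,0]},{"jaw":-1,"travel":[0,0,0.015],"twist":[0,0,0]},{"jaw":-1,"travel":[0,0,0.015],"twist":[0,0,0]}]'
```

```text
time: 9.78
tcp_pos: [0.6159, -0.1044, 0.1191]
orientation: [0.0, 0.013, 1.0, -0.0]
contact_force: [0.2, -0.3, -0.4]
finger_gap: 0.0107
gripper_force: 59.2
time: 10.4
tcp_pos: [0.6159, -0.1044, 0.1161]
orientation: [-0.0, 0.013, 1.0, -0.0]
contact_force: [-0.3, -0.3, -0.9]
finger_gap: 0.0108
gripper_force: 59.2
```

```bash

python3 -m inch '[{"jaw":-1,"travel":[0,0,0.007],"twist":[0,0,0]},{"jaw":-1,"travel":[0,0,0.014],"twist":[0,0,0]},{"jaw":-1,"travel":[0,0,0.021],"twist":[0,0,0]},{"jaw":-1,"travel":[0,0,0.028],"twist":[0,0,0]},{"jaw":-1,"travel":[0,0,0.028],"twist":[0,0,0]},{"jaw":-1,"travel":[0,0,0.028],"twist":[0,0,0]}]'
python3 -m inch '[{"jaw":-1,"travel":[0,0,0.007],"twist":[0,0,0]},{"jaw":-1,"travel":[0,0,0.014],"twist":[0,0,0]},{"jaw":-1,"travel":[0,0,0.021],"twist":[0,0,0]},{"jaw":-1,"travel":[0,0,0.028],"twist":[0,0,0]},{"jaw":-1,"travel":[0,0,0.028],"twist":[0,0,0]},{"jaw":-1,"travel":[0,0,0.028],"twist":[0,0,0]}]'
python3 - <<'E'
from h import *
a=viewer.capture("scene")["frame"][215:260,310:370]
cv2.imwrite("pics/c5.png",cv2.resize(a,(600,450),interpolation=cv2.INTER_CUBIC)[...,::-1])
E
```

```text
time: 11.15
tcp_pos: [0.6159, -0.1043, 0.1105]
orientation: [0.0, 0.013, 1.0, 0.0]
contact_force: [0.2, -0.2, -0.4]
finger_gap: 0.0106
gripper_force: 59.2
time: 11.9
tcp_pos: [0.6159, -0.1044, 0.1049]
orientation: [0.0, 0.013, 1.0, -0.0]
contact_force: [-0.2, -0.0, 0.1]
finger_gap: 0.0103
gripper_force: 59.2
```

View pics/c5.png

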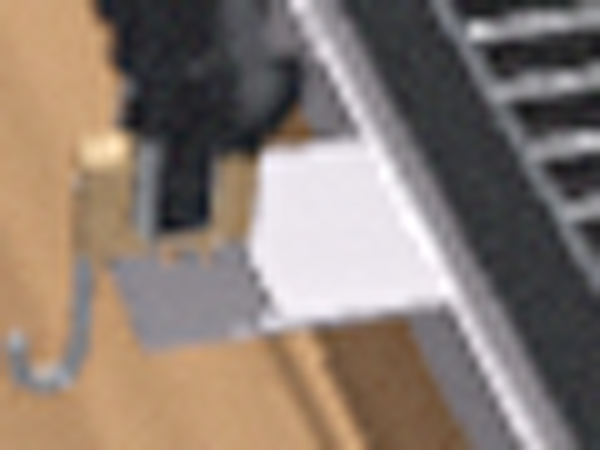

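The leg is through the hole and the block sits just above the tongue at about (160,250). Now I'll draw the tray.

```bash

python3 -m inch '[{"jaw":-1,"travel":[0.01,0,0],"twist":[0,0,0]},{"jaw":-1,"travel":[0.02,0,0],"twist":[0,0,0]},{"jaw":-1,"travel":[0.04,0,0],"twist":[0,0,0]},{"jaw":-1,"travel":[0.06,0,0],"twist":[0,0,0]},{"jaw":-1,"travel":[0.08,0,0],"twist":[0,0,0]},{"jaw":-1,"travel":[0.1,0,0],"twist":[0,0,0]},{"jaw":-1,"travel":[0.12,0,0],"twist":[0,0,0]},{"jaw":-1,"travel":[0.14,0,0],"twist":[0,0,0]},{"jaw":-1,"travel":[0.15,0,0],"twist":[0,0,0]},{"jaw":-1,"travel":[0.15,0,0],"twist":[0,0,0]}]'
```

```text
time: 13.2
tcp_pos: [0.5856, -0.1036, 0.105]
orientation: [-0.0, 0.014, 1.0, -0.0]
contact_force: [3.3, 0.4, -1.0]
finger_gap: 0.0104
gripper_force: 59.0
```

```bash

python3 -m inch '[{"jaw":-1,"travel":[0.02,0,0],"twist":[0,0,0]},{"jaw":-1,"travel":[0.05,0,0],"twist":[0,0,0]},{"jaw":-1,"travel":[0.08,0,0],"twist":[0,0,0]},{"jaw":-1,"travel":[0.11,0,0],"twist":[0,0,0]},{"jaw":-1,"travel":[0.14,0,0],"twist":[0,0,0]},{"jaw":-1,"travel":[0.17,0,0],"twist":[0,0,0]},{"jaw":-1,"travel":[0.2,0,0],"twist":[0,0,0]},{"jaw":-1,"travel":[0.22,0,0],"twist":[0,0,0]},{"jaw":-1,"travel":[0.24,0,0],"twist":[0,0,0]},{"jaw":-1,"travel":[0.25,0,0],"twist":[0,0,0]},{"jaw":-1,"travel":[0.25,0,0],"twist":[0,0,0]}]'
```

```text
time: 14.58
tcp_pos: [0.5356, -0.1022, 0.1049]
orientation: [-0.0, 0.014, 1.0, -0.0]
contact_force: [1.7, -1.1, -0.7]
finger_gap: 0.011
gripper_force: 59.1
```

```bash

python3 -m inch '[{"jaw":-1,"travel":[0.01,0,0],"twist":[0,0,0]},{"jaw":-1,"travel":[0.02,0,0],"twist":[0,0,0]},{"jaw":-1,"travel":[0.03,0,0],"twist":[0,0,0]},{"jaw":-1,"travel":[0.04,0,0],"twist":[0,0,0]},{"jaw":-1,"travel":[0.05,0,0],"twist":[0,0,0]},{"jaw":-1,"travel":[0.05,0,0],"twist":[0,0,0]}]'
```

```text
time: 15.32
tcp_pos: [0.5256, -0.102, 0.1049]
orientation: [-0.0, 0.014, 1.0, -0.0]
contact_force: [2.7, -1.4, -1.1]
finger_gap: 0.0109
gripper_force: 59.1
```

```bash

python3 -m inch '[{"jaw":-1,"travel":[0.01,0,0],"twist":[0,0,0]},{"jaw":-1,"travel":[0.02,0,0],"twist":[0,0,0]},{"jaw":-1,"travel":[0.025,0,0],"twist":[0,0,0]},{"jaw":-1,"travel":[0.025,0,0],"twist":[0,0,0]}]'
python3 -m inch '[{"jaw":-1,"travel":[0.005,0,0],"twist":[0,0,0]},{"jaw":-1,"travel":[0.01,0,0],"twist":[0,0,0]},{"jaw":-1,"travel":[0.015,0,0],"twist":[0,0,0]},{"jaw":-1,"travel":[0.015,0,0],"twist":[0,0,0]}]'
```

```text
time: 15.82
tcp_pos: [0.5208, -0.1018, 0.1049]
orientation: [-0.0, 0.013, 1.0, -0.0]
contact_force: [3.8, -1.6, -0.4]
finger_gap: 0.0111
gripper_force: 59.1
time: 16.32
tcp_pos: [0.5178, -0.1017, 0.1049]
orientation: [-0.0, 0.013, 1.0, -0.0]
contact_force: [3.7, -2.1, -0.2]
finger_gap: 0.011
gripper_force: 59.1
```

```bash

python3 -m inch '[{"jaw":-1,"travel":[0.005,0,0],"twist":[0,0,0]},{"jaw":-1,"travel":[0.01,0,0],"twist":[0,0,0]},{"jaw":-1,"travel":[0.01,0,0],"twist":[0,0,0]}]'
```

```text
time: 16.7
tcp_pos: [0.5158, -0.1017, 0.1049]
orientation: [-0.0, 0.013, 1.0, -0.0]
contact_force: [3.4, -1.3, -0.9]
finger_gap: 0.0109
gripper_force: 59.1
```

```bash
for i in 1; do
python3 -m inch '[{"jaw":-1,"travel":[0.005,0,0],"twist":[0,0,0]},{"jaw":-1,"travel":[0.01,0,0],"twist":[0,0,0]},{"jaw":-1,"travel":[0.01,0,0],"twist":[0,0,0]}]'; done
python3 -m inch '[{"jaw":-1,"travel":[0.005,0,0],"twist":[0,0,0]},{"jaw":-1,"travel":[0.01,0,0],"twist":[0,0,0]},{"jaw":-1,"travel":[0.01,0,0],"twist":[0,0,0]}]'
```

```text
time: 17.08
tcp_pos: [0.5138, -0.1016, 0.1049]
orientation: [-0.0, 0.014, 1.0, -0.0]
contact_force: [3.3, -1.4, -0.1]
finger_gap: 0.011
gripper_force: 59.1
time: 17.45
tcp_pos: [0.5118, -0.1015, 0.1049]
orientation: [-0.0, 0.013, 1.0, 0.0]
contact_force: [3.2, -1.9, -0.6]
finger_gap: 0.0106
gripper_force: 59.1
```

```bash

python3 -m inch '[{"jaw":-1,"travel":[0.005,0,0],"twist":[0,0,0]},{"jaw":-1,"travel":[0.01,0,0],"twist":[0,0,0]},{"jaw":-1,"travel":[0.01,0,0],"twist":[0,0,0]}]'
```

```text
time: 17.82
tcp_pos: [0.5098, -0.1015, 0.1049]
orientation: [-0.0, 0.014, 1.0, -0.0]
contact_force: [3.7, -2.7, -1.2]
finger_gap: 0.0109
gripper_force: 59.1
```

```bash

python3 -m inch '[{"jaw":-1,"travel":[0.005,-0.002,0],"twist":[0,0,0]},{"jaw":-1,"travel":[0.01,-0.003,0],"twist":[0,0,0]},{"jaw":-1,"travel":[0.01,-0.003,0],"twist":[0,0,0]}]'
python3 -m inch '[{"jaw":-1,"travel":[0.005,0,0],"twist":[0,0,0]},{"jaw":-1,"travel":[0.008,0,0],"twist":[0,0,0]},{"jaw":-1,"travel":[0.008,0,0],"twist":[0,0,0]}]'
```

```text
time: 18.2
tcp_pos: [0.5077, -0.1017, 0.1048]
orientation: [-0.0, 0.013, 1.0, 0.0]
contact_force: [3.1, 0.4, -0.4]
finger_gap: 0.0111
gripper_force: 59.2
time: 18.58
tcp_pos: [0.5067, -0.1017, 0.1049]
orientation: [0.001, 0.014, 1.0, 0.0]
contact_force: [5.2, 1.1, -1.8]
finger_gap: 0.0109
gripper_force: 59.0
```

```bash

python3 -m inch '[{"jaw":-1,"travel":[0.004,0,0],"twist":[0,0,0]},{"jaw":-1,"travel":[0.008,0,0],"twist":[0,0,0]},{"jaw":-1,"travel":[0.008,0,0],"twist":[0,0,0]}]'
```

```text
time: 18.95
tcp_pos: [0.5063, -0.1017, 0.1051]
orientation: [0.002, 0.014, 1.0, 0.0]
contact_force: [9.6, 1.4, -4.7]
finger_gap: 0.0108
gripper_force: 58.6
```

At the stop: the force rose to about 10 N. I'll relax the pull, then lower the block onto the tongue.

```bash

python3 -m inch '[{"jaw":-1,"travel":[-0.005,0,0],"twist":[0,0,0]},{"jaw":-1,"travel":[-0.012,0,0],"twist":[0,0,0]},{"jaw":-1,"travel":[-0.012,0,0],"twist":[0,0,0]},{"jaw":-1,"travel":[-0.012,0,0.005],"twist":[0,0,0]},{"jaw":-1,"travel":[-0.012,0,0.005],"twist":[0,0,0]},{"jaw":-1,"travel":[-0.012,0,0.005],"twist":[0,0,0]}]'
python3 -m inch '[{"jaw":-1,"travel":[0,0,0.004],"twist":[0,0,0]},{"jaw":-1,"travel":[0,0,0.005],"twist":[0,0,0]},{"jaw":-1,"travel":[0,0,0.005],"twist":[0,0,0]}]'
```

```text
time: 19.7
tcp_pos: [0.5069, -0.1021, 0.1038]
orientation: [-0.0, 0.013, 1.0, -0.0]
contact_force: [2.3, 0.2, -0.4]
finger_gap: 0.0108
gripper_force: 59.3
time: 20.08
tcp_pos: [0.507, -0.1021, 0.1028]
orientation: [-0.0, 0.013, 1.0, -0.0]
contact_force: [2.7, -0.6, 0.2]
finger_gap: 0.0107
gripper_force: 59.3
```

```bash

python3 -m inch '[{"jaw":-1,"travel":[0,0,0.004],"twist":[0,0,0]},{"jaw":-1,"travel":[0,0,0.004],"twist":[0,0,0]},{"jaw":-1,"travel":[0,0,0.004],"twist":[0,0,0]}]'
```

```text
time: 20.45
tcp_pos: [0.507, -0.102, 0.1019]
orientation: [-0.0, 0.013, 1.0, 0.0]
contact_force: [1.9, 0.8, 0.3]
finger_gap: 0.0109
gripper_force: 59.3
```

```bash

python3 -m inch '[{"jaw":-1,"travel":[-0.005,0,0],"twist":[0,0,0]},{"jaw":-1,"travel":[-0.005,0,0.004],"twist":[0,0,0]},{"jaw":-1,"travel":[-0.005,0,0.004],"twist":[0,0,0]},{"jaw":-1,"travel":[-0.005,0,0.004],"twist":[0,0,0]}]'
python3 -m inch '[{"jaw":-1,"travel":[0,0,0.003],"twist":[0,0,0]},{"jaw":-1,"travel":[0,0,0.003],"twist":[0,0,0]},{"jaw":-1,"travel":[0,0,0.003],"twist":[0,0,0]}]'
```

```text
time: 20.95
tcp_pos: [0.5078, -0.1019, 0.101]
orientation: [-0.0, 0.013, 1.0, 0.0]
contact_force: [-1.0, 0.2, -0.9]
finger_gap: 0.0109
gripper_force: 59.2
time: 21.32
tcp_pos: [0.5081, -0.102, 0.1008]
orientation: [-0.0, 0.013, 1.0, -0.0]
contact_force: [-2.0, 0.9, 0.8]
finger_gap: 0.0107
gripper_force: 59.4
```

```bash

python3 -m inch '[{"jaw":-1,"travel":[0,0,0.003],"twist":[0,0,0]},{"jaw":-1,"travel":[0,0,0.003],"twist":[0,0,0]},{"jaw":-1,"travel":[0,0,0.003],"twist":[0,0,0]}]'
```

```text
time: 21.7
tcp_pos: [0.5082, -0.1021, 0.1007]
orientation: [-0.0, 0.013, 1.0, -0.0]
contact_force: [-4.1, 1.1, 5.3]
finger_gap: 0.0111
gripper_force: 60.1
```

```bash

python3 -m inch '[{"jaw":-1,"travel":[0.003,0,-0.003],"twist":[0,0,0]},{"jaw":-1,"travel":[0.003,0,-0.003],"twist":[0,0,0]}]'
python3 -m inch '[{"jaw":-0.6,"travel":[0,0,0],"twist":[0,0,0]},{"jaw":-0.4,"travel":[0,0,0],"twist":[0,0,0]},{"jaw":-0.2,"travel":[0,0,0],"twist":[0,0,0]},{"jaw":0,"travel":[0,0,0],"twist":[0,0,0]},{"jaw":0,"travel":[0,0,0],"twist":[0,0,0]},{"jaw":0,"travel":[0,0,0],"twist":[0,0,0]}]'
python3 - <<'E'
from h import *
a=viewer.capture("scene")["frame"][210:270,270:350];
cv2.imwrite("pics/c6.png",cv2.resize(a,(800,600),interpolation=cv2.INTER_CUBIC)[...,::-1])
E
```

```text
time: 21.95
tcp_pos: [0.5079, -0.1021, 0.1008]
orientation: [0.001, 0.014, 1.0, -0.0]
contact_force: [0.7, 1.1, 1.0]
finger_gap: 0.0109
gripper_force: 59.4
time: 22.7
tcp_pos: [0.5075, -0.102, 0.1007]
orientation: [-0.0, 0.013, 1.0, 0.0]
contact_force: [-0.3, -0.2, 0.1]
finger_gap: 0.0426
gripper_force: 0.0
```

View pics/c6.png

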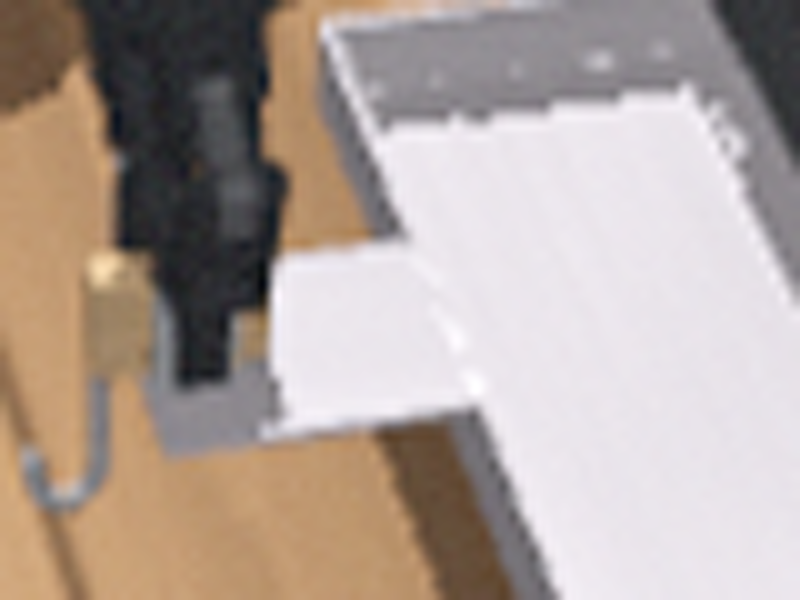

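The tray is drawn out and the hook stands in the hole, its block at about (115,310) on the tongue with the fingers open. I'll retreat straight up.

```bash

python3 -m inch '[{"jaw":0,"travel":[0,0,-0.05],"twist":[0,0,0]},{"jaw":0,"travel":[0,0,-0.15],"twist":[0,0,0]},{"jaw":0,"travel":[0,0,-0.3],"twist":[0,0,0]},{"jaw":0,"travel":[0,0,-0.55],"twist":[0,0,0]},{"jaw":0,"travel":[0,0,-0.8],"twist":[0,0,0]},{"jaw":0,"travel":[0.3,0.1,-0.95],"twist":[0,0,0]},{"jaw":0,"travel":[0.5,0.2,-0.95],"twist":[0,0,0]},{"jaw":0,"travel":[0.5,0.2,-0.95],"twist":[0,0,0]},{"jaw":0,"travel":[0.5,0.2,-0.95],"twist":[0,0,0]}]'
python3 - <<'E'
from h import *
a=viewer.capture("scene")["frame"][200:275,260:360];b=viewer.capture("top")["frame"][130:230,255:355]
cv2.imwrite("pics/c7.png",np.hstack([cv2.resize(a,(400,300)),cv2.resize(b,(400,300))])[...,::-1])
E
```

```text
time: 23.88
tcp_pos: [0.4089, -0.0594, 0.2914]
orientation: [0.001, 0.013, 1.0, -0.0]
contact_force: [-0.8, -0.1, 0.3]
finger_gap: 0.0425
gripper_force: 0.0
```

View pics/c7.png

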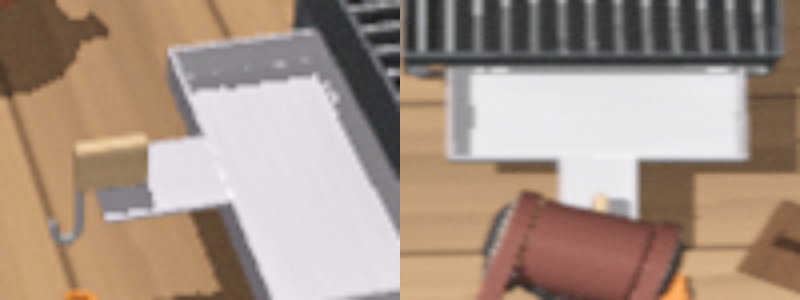

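The hook hangs upright with its grip on the tongue, the tray is out, and the arm is clear.

```bash
python3 -c "from station import manip;print(manip.job_done())"
```

```text
the job is handed in; nothing more can be done
None
```

I drew the tray out until I felt its stop (pull rose from about 3.5 N to 9.6 N), left the hook hanging upright in the hole with its grip on the tongue, and handed the job in; no verdict was shown.

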